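# Put the pair of slide-support bars on the drying rack

### The job

Push the two loose steel slide-support bars together on the worktop until they lie side by side, then pick both up in one grasp and lay them as a pair on the drying rack, side by side in the notches of its two end plates and sticking out about equally at both ends. Lower them onto the rack rather than dropping them, let go, and leave the cup, the tumbler and the bottle where they stand.

Things in the scene. Friction and masses are not known exactly. Their poses are not given: they have to be found in the camera images.
- bar_a_mid (a point): Centre (half-way up) of one of two identical loose straight steel bars, 170 mm long (x axis), 16 mm wide (y), 18 mm high (z up), 0.09 to 0.18 kg, flat on the worktop. The bars start 95 to 115 mm apart (centre to centre), roughly parallel, nothing between them; together they are 32 mm wide.
- bar_b_mid (a point): Centre (half-way up) of the other steel bar, same size and axes as the first; at the start it lies on the +y side of bar_a in bar_a's frame. It slides easily on the worktop when pushed sideways.
- rack_rest (a point): Middle of the rack, half-way between its two notches, at the height of the notch floors (45 mm above the worktop). Each notch is 44 mm wide (y), 12 mm deep, in the top edge of an end plate; plate shoulders are 57 mm above the worktop. The bars lie along x, bridging both notches, their centres then 9 mm above this point.
- rack: Drying rack, fixed; origin under its centre on the worktop. Grey drip tray 130 (x) x 150 (y) x 20 mm with an upright aluminium plate at each end, 8 mm thick, centred at x = -56 and +56 mm. Between the plates are 104 mm of free space, down to the shallow tray, for fingers beside the bars. It is the same turned half round.
- lidded_cup_mid (a point): Centre of a round sample cup with a lid, 52 mm across, 64 mm high, on the right (-y) of the work by the pen tray; a bystander to leave alone.
- tumbler_mid (a point): Centre of an open tumbler, 63 mm across, 81 mm high; a bystander to leave alone.
- bottle_mid (a point): Centre of a slim brown bottle with cap, 30 mm across, 85 mm high; a bystander to leave alone.
Things that resemble listed ones, but are neither listed nor needed, are in the scene too. There is more than one size of the rack; the job needs the larger. What is shaped like the part that bears bar_b_mid but yellow is not meant.

How it is judged:
By the outcome, as a careful person would: the job done as asked, in the order asked, and still so for the second after the job is handed in, with the robot touching nothing.
It also fails if it takes over 51 s, if anything falls off the work surface, if the arm or the gripper's body presses on something with over 40 N, if the wrist force passes 120 N, or if a joint passes its speed limit or range.

### The arm

A 7-joint arm with a two-finger parallel gripper is mounted at the origin on a cart in front of the work surface, level with it; the furniture and walls round the work are solid. World frame = base frame: x ahead of the robot, y to its left, z up, the work surface at z = 0. Lengths are in m, angles in rad, forces in N, time in s.
With the tool pointing down it reaches from about 0.4 to 0.875 m from the base axis. Payload 6.5 kg.
Tool frame: the origin (TCP) lies on the centre line of the jaws, within the pads' length; the fingertips stand 19 mm ahead of it and the grasp point (between the pads) is the TCP; z points along the fingers, y is the direction in which the jaws open and shut (so a half turn about z gives the same grasp; the last joint's range is limited). The gripper opens to 88 mm and grips with 3 to 60 N. Pads are 18 mm wide; open, the fingers measure 123 mm over their backs; the gripper's body (75 mm by 187 mm) begins 45 mm behind the grasp point.
Start: joints at [1.102, 0.536, -0.004, 1.538, 0.003, 1.067, -0.071], TCP at [0.255, -0.598, 0.233] pointing down, gripper open.
Joint ranges: [-2.7, 2.7], [-0.37, 2.16], [-1.27, 1.26], [0.24, 2.4], [-1.31, 4.45], [0.19, 1.91], [-2.76, 2.76]. Speed limits (rad/s): [2.39, 2.39, 3.14, 3.14, 3.14, 3.14, 3.14].

### API

Orientations are given as [roll, pitch, yaw] about the fixed x, y, z axes, in that order (R = Rz(yaw) Ry(pitch) Rx(roll)).
In Python, from station import get_obs, get_image, finish_job gives the robot as it stands. The module is installed in compiled form; this text tells all that it offers.
- The arm moves only by the shell command python3 -m inch 'ROWS' [FORCE]. ROWS is JSON, a list of rows, each an object with "xyz": the shift along the tool's x, y, z in m, a list of three; "rotation": the turn, a rotation vector about the tool's x, y, z in degrees, a list of three; "jaw": the finger opening in m, from 0 to 0.0881. In form: [{"xyz": [dx, dy, dz], "rotation": [wx, wy, wz], "jaw": jaw}, ...]. A call has 1 to 20 rows; each row shifts and turns the commanded pose from where the row before left it, along the tool's axes as they then stand; what a row does not reach is not made up. A row lasts 1/8 s, in which the tool goes at most 62.5 mm and 10.7 degrees, less where a joint would pass 70% of its speed; a pose out of reach is approached as far as the arm can. A call is refused whole if a number of a shift passes 0.0625 or a number of a turn 10.7, either way. A call with a gripper value outside its range is refused whole. The fingers move at their own pace and stop on an object; FORCE is the grip in N (left out, the last holds). Time passes only in rows, so rows that do not move let the fingers close. It gives the time, the measured TCP pose, the force and the opening at its end, in the units of the state.
- get_obs(): the state, without advancing time (a new reading comes with each control period).
- get_image(name): name is "scene" or "top" or "wrist"; returns a dict with "img" (480x640x3 uint8, blue, green, red), "range_z" (480x640 float32, m along the optical axis (not along the pixel's ray), 0 where there is no reading), "camera_matrix" (3x3 intrinsics, pixels), "rvec" (rotation vector, rad) and "tvec" (3), from world to camera coordinates, as OpenCV has them; the wrist camera has in their place "hand_eye" (4x4, takes a point from camera to tool coordinates, whose origin is the TCP and whose axes are the flange's). Camera axes: x right, y down, z forward; pixel columns grow to the right and rows downward; lengths in m; the calibration is good to about 2 mm. A picture is of the moment at which its call begins: read the wrist's pose just before it.
- finish_job(): hands the job in, once; it reports no verdict.
The state is a dict: "clock": time; "joint_positions": joint angles; "dq": joint speeds; "tau": joint torques, N m; "eef_pos": TCP position; "orientation": TCP orientation; "contact_force": force on the tool from outside, world axes, zero at the start; "wrist_torque": the same for the moment, N m; "opening": finger opening in m.
Only numpy, scipy, OpenCV 4.12 (cv2) and the standard library are available. Lean on these libraries where they do the work, as an engineer would, in place of code of your own. Each camera call takes 0.05 s, during which the arm holds its last target.

## Working session

There is one attempt and no reset: what is moved stays moved. The work goes in short steps, Python scripts to look and compute and a shell command to move; the robot and the scene stay as the last step left them, time stands still between calls to the robot, and variables do not carry over. Pictures are saved under pics/ and viewed, and the job is handed in when it is done.

```bash
mkdir -p pics; cat > h.py <<'E'
import numpy as np, cv2
from station import get_obs,get_image
from scipy.spatial.transform import Rotation as R
def T_tool(o=None):
    o=o or get_obs(); T=np.eye(4); T[:3,:3]=R.from_euler('xyz',o['orientation']).as_matrix(); T[:3,3]=o['eef_pos']; return T
def grab(name,save=None):
    T=T_tool(); d=get_image(name)
    if name=='wrist': W=T@d['hand_eye']
    else:
        C=np.eye(4); C[:3,:3]=cv2.Rodrigues(np.array(d['rvec'],float))[0]; C[:3,3]=np.ravel(d['tvec']); W=np.linalg.inv(C)
    d['W']=W
    if save: cv2.imwrite('pics/'+save,d['img'])
    np.savez('/tmp/'+name+'.npz',img=d['img'],z=d['range_z'],K=d['camera_matrix'],W=W)
    return d
def cloud(name):
    d=np.load('/tmp/'+name+'.npz'); z=d['z']; K=d['K']; v,u=np.mgrid[:480,:640]
    P=np.stack([(u-K[0,2])/K[0,0]*z,(v-K[1,2])/K[1,1]*z,z],-1)
    P=P@d['W'][:3,:3].T+d['W'][:3,3]; P[z==0]=np.nan
    return d['img'],P
E
python3 - <<'E'
from h import *
print(get_obs())
grab('scene','s1.png');grab('top','t1.png')
for n in('scene','top'):
    d=np.load('/tmp/'+n+'.npz');print(n,d['K'].tolist(),d['W'].round(3).tolist())
E
```

```text
{'clock': 0.0, 'joint_positions': array([ 1.10178895,  0.53718419, -0.00442194,  1.53881788,  0.00261311,
        1.06730984, -0.07121615]), 'dq': array([ 2.82431886e-04,  1.28422480e-03,  4.32933501e-05,  1.01906208e-03,
       -8.63035554e-04,  5.56537955e-04,  1.02780319e-03]), 'tau': array([-7.90489253e-05, -5.70987368e+01,  9.90924686e-01, -2.51604331e+01,
       -5.61308744e-02,  1.80208893e-02,  1.03746202e-04]), 'eef_pos': array([ 0.25453589, -0.59743152,  0.23164912]), 'orientation': array([-3.13988516e+00,  1.45756336e-04,  4.02855159e-01]), 'contact_force': array([-0.36077998,  0.24133666,  0.78055683]), 'wrist_torque': array([ 0.03228187, -0.00531426, -0.00138919]), 'opening': 0.0884603818725938}
scene [[551.4228582172065, 0.0, 307.2997448926996], [0.0, 551.4228582172065, 242.44887237210378], [0.0, 0.0, 1.0]] [[-0.777, -0.415, 0.473, -0.108], [-0.629, 0.536, -0.563, 0.869], [-0.02, -0.735, -0.678, 1.094], [0.0, 0.0, 0.0, 1.0]]
top [[434.29343898796833, 0.0, 332.2870661134003], [0.0, 434.29343898796833, 233.1230383949373], [0.0, 0.0, 1.0]] [[0.001, -0.995, 0.096, 0.47], [-1.0, -0.002, -0.009, -0.01], [0.009, -0.096, -0.995, 1.352], [0.0, 0.0, 0.0, 1.0]]
```

View pics/s1.png

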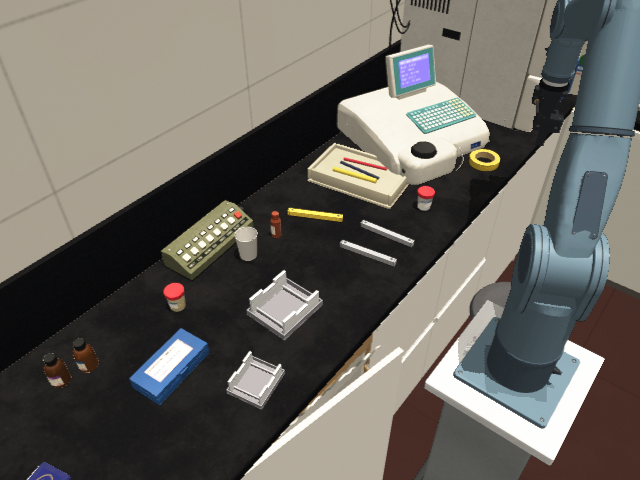

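View pics/t1.png

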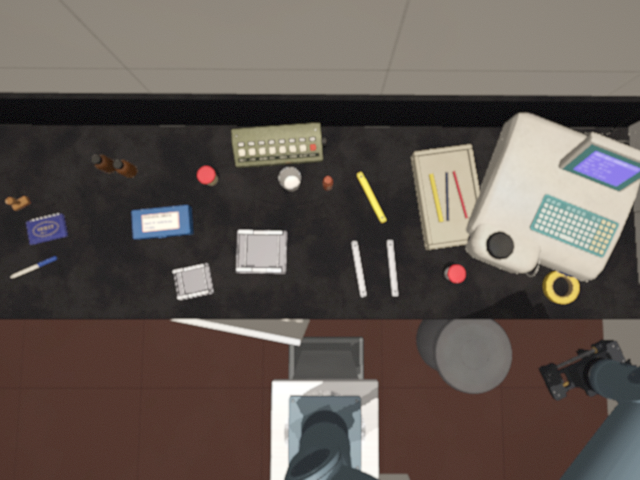

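```bash
cat > seg.py <<'E'
from h import *
def box(pts):
    (c,s,a)=cv2.minAreaRect((pts[:,:2]*1000).astype(np.float32)); 
    if s[0]<s[1]: s=s[::-1]; a+=90
    a=(a+90)%180-90
    return np.round(c,1),np.round(s,1),round(a,2)
E
python3 - <<'E'
from seg import *
for n in('top','scene'):
    img,P=cloud(n)
    m=(P[...,2]>0.010)&(P[...,0]>.35)&(P[...,0]<0.75)&(np.abs(P[...,1])<.45)
    k,l,st,c=cv2.connectedComponentsWithStats(m.astype(np.uint8))
    for i in range(1,k):
        if st[i,4]<25: continue
        p=P[l==i]; print(n,c[i].round(),st[i,4],*box(p),'zmax',np.nanmax(p[:,2]).round(3),'zmed',np.median(p[:,2]).round(3), 'bgr',img[l==i].mean(0).round())
t=cv2.imread('pics/t1.png')[170:320,150:480]; cv2.imwrite('pics/t1c.png',cv2.resize(t,None,fx=2.4,fy=2.4,interpolation=2))
t=cv2.imread('pics/s1.png')[170:420,200:450]; cv2.imwrite('pics/s1c.png',cv2.resize(t,None,fx=2.4,fy=2.4,interpolation=2))
E
```

```text
top [207. 183.] 29 [747.3 358.2] [27.3  5.3] -89.97 zmax 0.068 zmed 0.061 bgr [ 75.  84. 170.]
top [291. 187.] 55 [738.1 105.7] [56.9 22.7] 89.44 zmax 0.084 zmed 0.056 bgr [127. 135. 141.]
top [327. 185.] 83 [742.2  -7.3] [28.1 15.4] 87.95 zmax 0.089 zmed 0.061 bgr [ 56.  76. 125.]
top [450. 216.] 3716 [ 636.7 -366.9] [226.3 166.3] 0.04 zmax 0.117 zmed 0.047 bgr [155. 179. 191.]
top [374. 203.] 218 [ 694.2 -152.6] [130.4  16.9] 26.77 zmax 0.024 zmed 0.017 bgr [108. 227. 241.]
top [184. 221.] 416 [637.5 432.5] [88.8 39.8] 4.57 zmax 0.047 zmed 0.038 bgr [158. 125.  98.]
top [262. 251.] 656 [541.1 195.2] [151.4 129.9] 88.8 zmax 0.065 zmed 0.021 bgr [188. 191. 195.]
top [392. 268.] 298 [ 492.1 -206.7] [167.6  16.9] 5.28 zmax 0.024 zmed 0.018 bgr [207. 211. 216.]
top [359. 269.] 294 [ 489.1 -103.7] [168.8  16.5] 9.72 zmax 0.026 zmed 0.017 bgr [211. 215. 220.]
top [192. 269.] 127 [479.9 401.4] [94.1 33. ] -78.69 zmax 0.046 zmed 0.025 bgr [190. 195. 199.]
top [455. 274.] 278 [ 474.8 -390.6] [50.8 50.3] -51.01 zmax 0.07 zmed 0.062 bgr [ 95.  94. 222.]
top [194. 295.] 111 [409.  396.9] [105.4
[... 535 characters left out ...]
 [180. 185. 188.]
scene [250. 247.] 277 [735.9 106.3] [62.2 27.7] 89.65 zmax 0.087 zmed 0.051 bgr [118. 131. 137.]
scene [368. 252.] 330 [ 488. -102.] [170.5  23.6] 8.48 zmax 0.024 zmed 0.017 bgr [182. 187. 190.]
scene [284. 304.] 1560 [539.2 195.7] [153.8 134.7] 88.67 zmax 0.063 zmed 0.026 bgr [162. 167. 170.]
scene [180. 299.] 109 [746.1 359.2] [33.2  7.7] 89.93 zmax 0.068 zmed 0.046 bgr [ 70.  88. 154.]
scene [192. 343.] 530 [637.  430.5] [91.2 41.2] 1.67 zmax 0.046 zmed 0.039 bgr [173. 126.  90.]
scene [259. 377.] 720 [447.1 401.8] [107.6  91.9] -79.04 zmax 0.046 zmed 0.023 bgr [171. 176. 179.]
scene [249. 393.] 29 [438.  437.8] [42.3  6.1] 9.52 zmax 0.019 zmed 0.013 bgr [209. 213. 217.]
```

View pics/t1c.png

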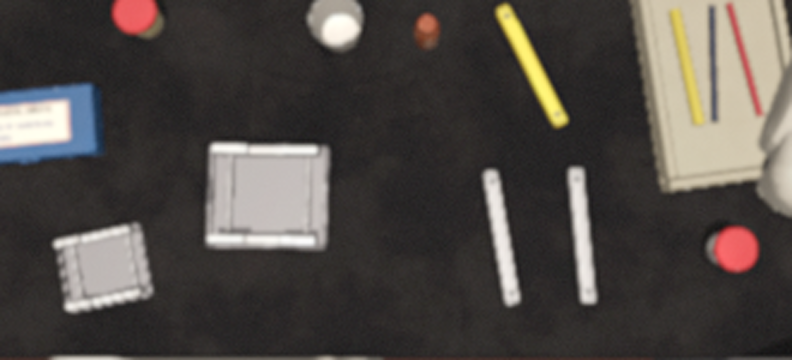

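View pics/s1c.png

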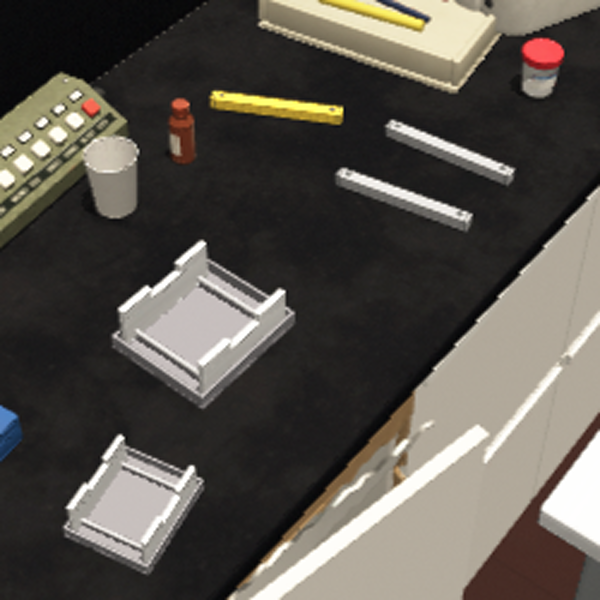

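Candidates, in top-image pixels:
- **Bars:** steel (359,268) and (392,268). The yellow bar at (371,197) is not meant.
- **Racks:** larger (262,251), measuring 151x130 mm, and smaller (193,281), measuring 107x92 mm.

The crops confirm the two grey parallel bars and the larger rack. The tumbler (290,180), bottle (328,183) and cup (456,273) are bystanders.

Plan: turn the open jaws along the bar so both fingers press on it, and push b towards a (-y). Then turn 90° and grasp both.

```bash
python3 -m inch '[{"xyz":[0.015,-0.015,0],"rotation":[0,0,0],"jaw":0.088},{"xyz":[0.035,-0.034,0.007],"rotation":[0,0,0],"jaw":0.088},{"xyz":[0.035,-0.034,0.007],"rotation":[0,0,0],"jaw":0.088},{"xyz":[0.035,-0.034,0.007],"rotation":[0,0,0],"jaw":0.088},{"xyz":[0.035,-0.034,0.007],"rotation":[0,0,0],"jaw":0.088},{"xyz":[0.035,-0.034,0.007],"rotation":[0,0,0],"jaw":0.088},{"xyz":[0.035,-0.034,0.007],"rotation":[0,0,0],"jaw":0.088},{"xyz":[0.035,-0.034,0.007],"rotation":[0,0,0],"jaw":0.088},{"xyz":[0.035,-0.034,0.007],"rotation":[0,0,0],"jaw":0.088},{"xyz":[0.035,-0.034,0.007],"rotation":[0,0,0],"jaw":0.088},{"xyz":[0.035,-0.034,0.007],"rotation":[0,0,0],"jaw":0.088},{"xyz":[0.035,-0.034,0.007],"rotation":[0,0,0],"jaw":0.088},{"xyz":[0.0237,-0.020,0],"rotation":[0,0,-10.3],"jaw":0.088},{"xyz":[0,0,0],"rotation":[0,0,-10.3],"jaw":0.088},{"xyz":[0,0,0],"rotation":[0,0,-10.3],"jaw":0.088},{"xyz":[0,0,0],"rotation":[0,0,-10.3],"jaw":0.088},{"xyz":[0,0,0],"rotation":[0,0,-10.3],"jaw":0.088},{"xyz":[0,0,0],"rotation":[0,0,-10.3],"jaw":0.088},{"xyz":[0,0,0],"rotation":[0,0,-10.3],"jaw":0.088}]' 40
python3 - <<'E'
from seg import *
o=get_obs();print(o['eef_pos'],np.degrees(o['orientation']),o['joint_positions'].round(2))
grab('wrist','w1.png'); grab('top','t2.png')
for n in('top','wrist'):
    img,P=cloud(n)
    m=(P[...,2]>0.010)&(P[...,2]<.03)&(P[...,0]>.38)&(P[...,0]<0.62)&(P[...,1]>-.27)&(P[...,1]<.05)
    k,l,st,c=cv2.connectedComponentsWithStats(m.astype(np.uint8))
    for i in range(1,k):
        if st[i,4]<100: continue
        p=P[l==i]; print(n,c[i].round(),st[i,4],*box(p),'zmed',np.median(p[:,2]).round(4))
E
```

```text
clock: 2.48
eef_pos: [0.4839, -0.0557, 0.1553]
orientation: [-3.141, -0.0, 1.667]
contact_force: [0.6, -0.2, -0.2]
opening: 0.0884
[ 0.48392057 -0.05565058  0.1552523 ] [-1.79961570e+02 -5.80907177e-03  9.55168768e+01] [ 0.43  0.42 -0.5   2.    0.28  0.78 -0.13]
top [392. 268.] 303 [ 492.2 -206.9] [167.   17.1] 4.94 zmed 0.0171
wrist [314. 282.] 4811 [ 489.2 -103. ] [170.7  16.8] 9.54 zmed 0.0177
```

View pics/w1.png

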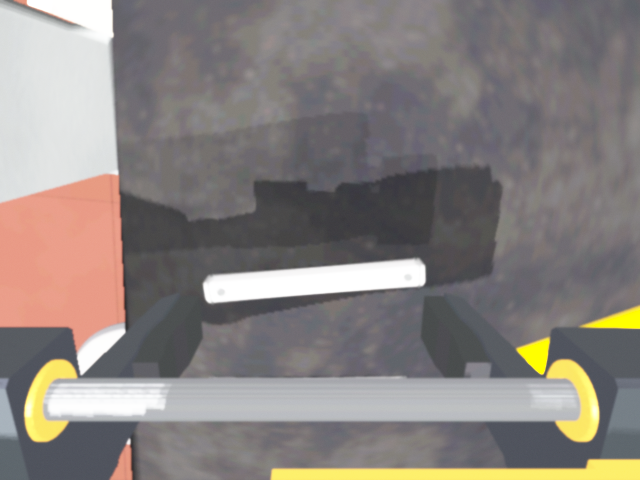

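```bash
python3 -m inch '[{"xyz":[0,0,0.03],"rotation":[0,0,0.4],"jaw":0.088},{"xyz":[0,0,0.04],"rotation":[0,0,0],"jaw":0.088},{"xyz":[0,0,0.035],"rotation":[0,0,0],"jaw":0.088},{"xyz":[0,0,0.02],"rotation":[0,0,0],"jaw":0.088},{"xyz":[0,0,0.007],"rotation":[0,0,0],"jaw":0.088},{"xyz":[-0.01,0,0],"rotation":[0,0,0],"jaw":0.088},{"xyz":[-0.008,0,0],"rotation":[0,0,0],"jaw":0.088},{"xyz":[-0.006,0,0],"rotation":[0,0,0],"jaw":0.088},{"xyz":[-0.006,0,0],"rotation":[0,0,0],"jaw":0.088},{"xyz":[-0.006,-0.0005,0],"rotation":[0,0,0],"jaw":0.088},{"xyz":[-0.008,-0.0006,0],"rotation":[0,0,0],"jaw":0.088},{"xyz":[-0.009,-0.0007,0],"rotation":[0,0,0],"jaw":0.088},{"xyz":[-0.009,-0.0007,0],"rotation":[0,0,0],"jaw":0.088},{"xyz":[-0.009,-0.0007,0],"rotation":[0,0,0],"jaw":0.088}]'
python3 - <<'E'
from seg import *
o=get_obs();print(o['eef_pos'],np.degrees(o['orientation']),o['contact_force'])
grab('wrist','w2.png'); grab('scene','s2.png')
for n in('scene','wrist'):
    img,P=cloud(n)
    m=(P[...,2]>0.010)&(P[...,2]<.03)&(P[...,0]>.38)&(P[...,0]<0.62)&(P[...,1]>-.27)&(P[...,1]<.05)
    k,l,st,c=cv2.connectedComponentsWithStats(m.astype(np.uint8))
    for i in range(1,k):
        if st[i,4]<100: continue
        p=P[l==i]; print(n,c[i].round(),st[i,4],*box(p),'zmed',np.median(p[:,2]).round(4))
E
```

```text
clock: 4.32
eef_pos: [0.4869, -0.1273, 0.0235]
orientation: [-3.141, 0.0, 1.654]
contact_force: [-0.2, -0.2, 0.2]
opening: 0.0879
[ 0.48692371 -0.1273437   0.02346994] [-1.79994589e+02  3.37435420e-03  9.47717302e+01] [-0.19282612 -0.22246086  0.15210272]
scene [368. 252.] 334 [ 488.1 -102.8] [171.   23.9] 8.65 zmed 0.017
wrist [326. 246.] 16716 [ 489.2 -103.2] [169.7  16.8] 9.59 zmed 0.0177
wrist [309. 446.] 12738 [ 492.3 -206.4] [169.3  19. ] 5.14 zmed 0.0176
```

View pics/w2.png

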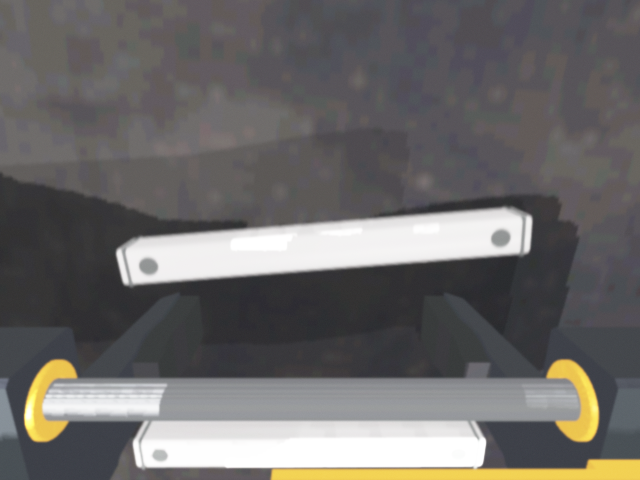

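View pics/s2.png

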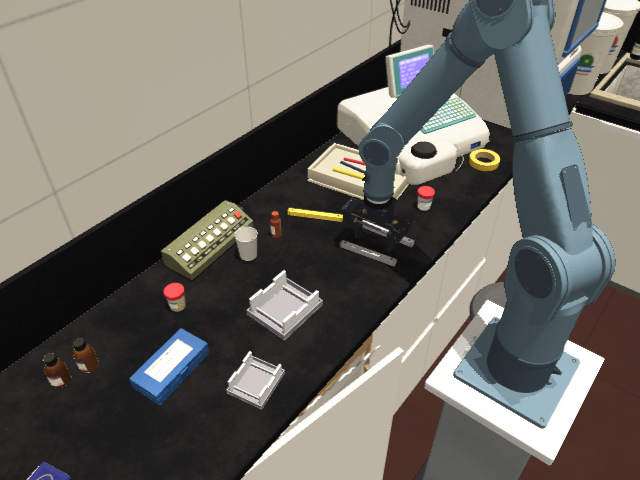

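```bash
python3 - <<'E'
from h import *
img,P=cloud('wrist'); d=np.load('/tmp/wrist.npz'); T=T_tool(); H=np.linalg.inv(T)@d['W']; print(H.round(4)); K=d['K']; print(K.round(1))
for p in ([0,0,19],[0,44,19],[0,-44,19],[9,44,19],[-9,44,19],[0,53,19],[0,44,-10]):
    c=np.linalg.inv(H)@np.r_[np.array(p)/1000,1]; print(p,(K@c[:3]/c[2])[:2].round(),c[2].round(3))
for u,v in [(190,300),(190,320),(195,297),(180,330),(150,370),(440,300),(326,246),(100,300),(326,330)]:
    q=P[v,u]; print(u,v,q.round(4),(np.linalg.inv(T)@np.r_[q,1])[:3].round(4))
o=get_obs(); print(o['clock'],o['eef_pos'],o['joint_positions'])
E
```

```text
[[ 2.100e-03 -9.555e-01 -2.949e-01  7.690e-02]
 [ 1.000e+00  2.100e-03  2.000e-04 -1.000e-04]
 [ 4.000e-04 -2.949e-01  9.555e-01 -1.522e-01]
 [ 0.000e+00  0.000e+00  0.000e+00  1.000e+00]]
[[407.5   0.  311.3]
 [  0.  407.5 241.4]
 [  0.    0.    1. ]]
[0, 0, 19] [311. 292.] 0.186
[0, 44, 19] [408. 292.] 0.186
[0, -44, 19] [215. 292.] 0.186
[9, 44, 19] [409. 274.] 0.184
[-9, 44, 19] [406. 310.] 0.189
[0, 53, 19] [427. 292.] 0.186
[0, 44, -10] [424. 323.] 0.159
190 300 [ 0.4397 -0.1226  0.0331] [ 0.0094 -0.0465 -0.0097]
190 320 [ 0.4424 -0.1258  0.0427] [ 0.006  -0.044  -0.0193]
195 297 [ 0.4412 -0.1219  0.0317] [ 0.01   -0.0449 -0.0082]
180 330 [ 0.4418 -0.1244  0.0524] [ 0.0074 -0.0445 -0.029 ]
150 370 [ 0.4399 -0.1252  0.0742] [ 0.0067 -0.0466 -0.0508]
440 300 [ 0.5354 -0.1149  0.0324] [ 0.0092  0.0495 -0.009 ]
326 246 [ 0.4906 -0.1014  0.0178] [0.0263 0.0059 0.0056]
100 300 [ 0.3874 -0.1432 -0.0009] [-0.0069 -0.1003  0.0243]
326 330 [ 4.957e-01 -1.496e-01 -1.000e-04] [-0.0221  0.0071  0.0235]
4.425 [ 0.48682514 -0.12813802  0.02342233] [ 0.46058581  0.66471151 -0.36976816  2.01874242  0.45208702  0.53719182
 -0.1492715 ]
```

```bash
python3 - <<'E'
from h import *
img,P=cloud('wrist'); T=T_tool(); Q=(P-T[:3,3])@T[:3,:3]
m=np.isfinite(P[...,2])&(np.abs(Q[...,0])<.03)&(np.abs(Q[...,1])>.03)&(np.abs(Q[...,1])<.075)
for lo in np.arange(-.04,.026,.005):
    k=m&(Q[...,2]>=lo)&(Q[...,2]<lo+.005)&(P[...,2]>.003)&~((Q[...,0]>.012)&(Q[...,2]>0))
    if k.sum(): q=Q[k]; v,u=np.nonzero(k); print(lo.round(3),k.sum(),q.min(0).round(3),q.max(0).round(3),u.min(),u.max(),v.min(),v.max())
i=cv2.imread('pics/w2.png')[220:380,100:540]; i=cv2.convertScaleAbs(cv2.resize(i,None,fx=1.8,fy=1.8,interpolation=2),alpha=1.5,beta=30); cv2.imwrite('pics/w2c.png',i)
i=cv2.imread('pics/s2.png')[180:280,320:430]; cv2.imwrite('pics/s2c.png',cv2.resize(i,None,fx=5,fy=5,interpolation=2))
E
```

```text
-0.04 1247 [-0.006 -0.06  -0.04 ] [ 0.012  0.06  -0.035] 119 503 329 377
-0.035 1311 [-0.009 -0.059 -0.035] [ 0.012  0.06  -0.03 ] 130 498 320 377
-0.03 1371 [-0.009 -0.059 -0.03 ] [ 0.012  0.059 -0.025] 137 486 314 372
-0.025 1002 [-0.009 -0.058 -0.025] [ 0.012  0.059 -0.02 ] 144 480 308 363
-0.02 884 [-0.009 -0.059 -0.02 ] [ 0.012  0.058 -0.015] 150 474 302 356
-0.015 784 [-0.009 -0.057 -0.015] [ 0.012  0.057 -0.01 ] 157 466 295 349
-0.01 519 [-0.009 -0.055 -0.01 ] [ 0.012  0.055 -0.005] 167 456 293 342
-0.005 1 [ 0.009  0.045 -0.005] [ 0.009  0.045 -0.005] 426 426 296 296
-0.0 4 [ 0.01  -0.075  0.005] [ 0.012 -0.072  0.005] 132 138 280 284
0.005 88 [ 0.01  -0.075  0.005] [ 0.012 -0.049  0.008] 132 194 277 283
```

View pics/w2c.png

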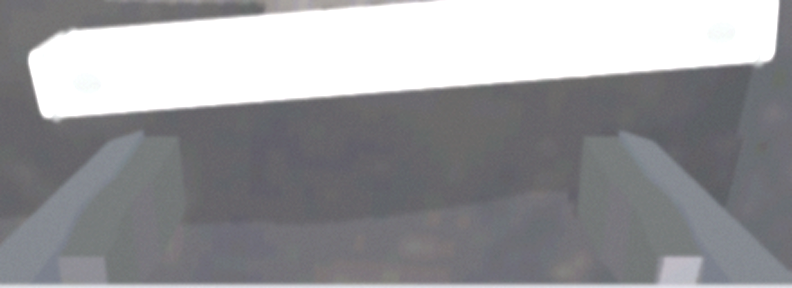

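View pics/s2c.png

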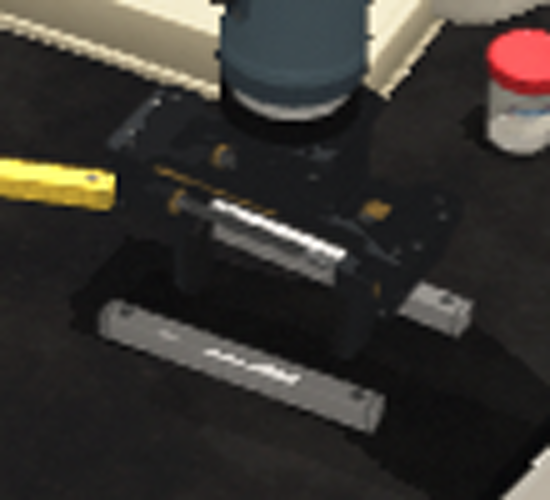

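Wrist depth shows the visible fingertips end about 7 mm behind the reported TCP, not 19 mm ahead. They stayed near z=0.030 and passed over bar b without touching it. Bar b (wrist pixel 326,246) hasn't moved, and the fingers now sit between the two bars. I'll go back over bar b, descend carefully to true tip height, and watch the force.

```bash
python3 -m inch '[{"xyz":[0,0,-0.012],"rotation":[0,0,-0.3],"jaw":0.088},{"xyz":[0.02,0.001,0],"rotation":[0,0,0],"jaw":0.088},{"xyz":[0.025,0.001,0],"rotation":[0,0,0],"jaw":0.088},{"xyz":[0.02,0.001,0],"rotation":[0,0,0],"jaw":0.088},{"xyz":[0.008,0,0],"rotation":[0,0,0],"jaw":0.088},{"xyz":[0,0,0.015],"rotation":[0,0,0],"jaw":0.088},{"xyz":[0,0,0.012],"rotation":[0,0,0],"jaw":0.088},{"xyz":[0,0,0.004],"rotation":[0,0,0],"jaw":0.088},{"xyz":[0,0,0],"rotation":[0,0,0],"jaw":0.088}]'
python3 - <<'E'
from h import *
grab('wrist','w3.png'); grab('scene','s3.png'); T=T_tool()
img,P=cloud('wrist'); Q=(P-T[:3,3])@T[:3,:3]
for s in (-1,1):
    m=np.isfinite(P[...,2])&(np.abs(Q[...,0])<.012)&(s*Q[...,1]>.04)&(s*Q[...,1]<.062)&(P[...,2]>.003)&(Q[...,2]>-.03)
    print(P[m].min(0),P[m].max(0),Q[m].max(0))
img,P=cloud('scene'); Q=(P-T[:3,3])@T[:3,:3]
m=np.isfinite(P[...,2])&(np.abs(Q[...,0])<.02)&(abs(Q[...,1])<.07)&(P[...,2]>.004)&(P[...,2]<.06)
print(m.sum(),np.percentile(P[m][:,2],[0,2,5,20,50]))
E
```

```text
clock: 5.55
eef_pos: [0.4831, -0.054, 0.0039]
orientation: [-3.14, -0.0, 1.659]
contact_force: [-0.3, 0.1, 0.5]
opening: 0.0881
[ 0.42319147 -0.06778941  0.0094141 ] [ 0.4403415  -0.04766921  0.03450995] [ 0.01103006 -0.04403744 -0.00490093]
[ 0.52562255 -0.0597955   0.00848352] [ 0.54099414 -0.03813554  0.03451115] [ 0.01087872  0.05851553 -0.0039693 ]
209 [0.00400645 0.00422097 0.00453945 0.01372748 0.02988105]
```

```bash
python3 -m inch '[{"xyz":[0,0,0.004],"rotation":[0,0,0],"jaw":0.088},{"xyz":[0,0,0.0015],"rotation":[0,0,0],"jaw":0.088},{"xyz":[-0.012,0,0],"rotation":[0,0,0],"jaw":0.088},{"xyz":[-0.008,0,0],"rotation":[0,0,0],"jaw":0.088},{"xyz":[-0.006,0,0],"rotation":[0,0,0],"jaw":0.088},{"xyz":[-0.006,0,0],"rotation":[0,0,0],"jaw":0.088},{"xyz":[-0.006,-0.0004,0],"rotation":[0,0,0],"jaw":0.088},{"xyz":[-0.008,-0.0006,0],"rotation":[0,0,0],"jaw":0.088},{"xyz":[-0.008,-0.0006,0],"rotation":[0,0,0],"jaw":0.088},{"xyz":[-0.008,-0.0006,0],"rotation":[0,0,0],"jaw":0.088}]'
python3 - <<'E'
from seg import *
grab('wrist','w4.png'); print(get_obs()['contact_force'])
T=T_tool();img,P=cloud('wrist'); Q=(P-T[:3,3])@T[:3,:3]
m=(P[...,2]>0.014)&(P[...,2]<.022)
k,l,st,c=cv2.connectedComponentsWithStats(m.astype(np.uint8))
for i in range(1,k):
    if st[i,4]<800: continue
    p=P[l==i]; print(c[i].round(),st[i,4],*box(p),'zmed',np.median(p[:,2]).round(4),'tool',np.median(Q[l==i],0).round(4))
print(T[:3,3])
E
```

```text
clock: 6.9
eef_pos: [0.4868, -0.1161, -0.0009]
orientation: [3.141, -0.0, 1.66]
contact_force: [0.4, 1.3, 0.9]
opening: 0.0881
[-0.14330091 -0.51651196  1.35449839]
[312. 356.] 7688 [ 487.  -120.6] [116.7  30.8] 5.11 zmed 0.0177 tool [-0.0112  0.0003 -0.0187]
[ 0.48679041 -0.11755573 -0.00100036]
```

View pics/w4.png

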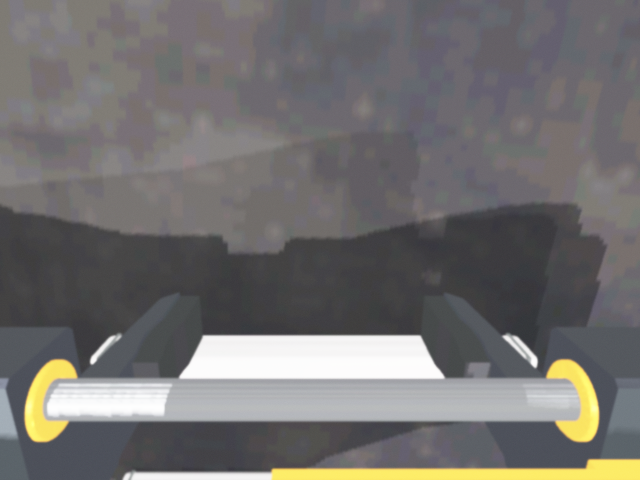

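```bash
python3 -m inch '[{"xyz":[-0.006,-0.0005,0],"rotation":[0,0,0],"jaw":0.088},{"xyz":[-0.009,-0.0007,0],"rotation":[0,0,0],"jaw":0.088},{"xyz":[-0.009,-0.0007,0],"rotation":[0,0,0],"jaw":0.088},{"xyz":[-0.009,-0.0007,0],"rotation":[0,0,0],"jaw":0.088},{"xyz":[-0.009,-0.0007,0],"rotation":[0,0,0],"jaw":0.088},{"xyz":[-0.006,-0.0005,0],"rotation":[0,0,0],"jaw":0.088},{"xyz":[-0.004,-0.0003,0],"rotation":[0,0,0],"jaw":0.088},{"xyz":[-0.004,-0.0003,0],"rotation":[0,0,0],"jaw":0.088},{"xyz":[-0.004,0,0],"rotation":[0,0,0],"jaw":0.088},{"xyz":[-0.003,0,0],"rotation":[0,0,0],"jaw":0.088},{"xyz":[-0.002,0,0],"rotation":[0,0,0],"jaw":0.088}]'
python3 - <<'E'
from seg import *
print(get_obs()['contact_force'])
d=grab('scene','s5.png');T=T_tool(); print(T[:3,3])
i=d['img'][180:280,350:450]; cv2.imwrite('pics/s5c.png',cv2.resize(i,None,fx=6,fy=6,interpolation=2))
E
```

```text
clock: 8.32
eef_pos: [0.4882, -0.1806, -0.001]
orientation: [-3.142, -0.0, 1.66]
contact_force: [-0.3, 3.3, 2.2]
opening: 0.0879
[-0.28258471  3.29027509  2.19558477]
[ 0.48818994 -0.18102521 -0.00099145]
```

View pics/s5c.png

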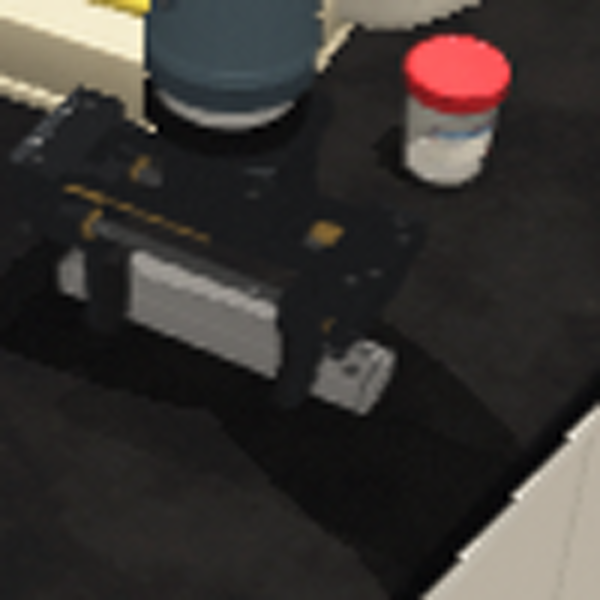

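```bash
python3 -m inch '[{"xyz":[0.005,0,0],"rotation":[0,0,0],"jaw":0.088},{"xyz":[0,0,-0.02],"rotation":[0,0,0],"jaw":0.088},{"xyz":[0,0,-0.05],"rotation":[0,0,0],"jaw":0.088},{"xyz":[-0.01,0,-0.04],"rotation":[0,0,0],"jaw":0.088},{"xyz":[-0.02,0,0],"rotation":[0,0,10],"jaw":0.088},{"xyz":[0,0,0],"rotation":[0,0,10],"jaw":0.088},{"xyz":[0,0,0],"rotation":[0,0,10],"jaw":0.088},{"xyz":[0,0,0],"rotation":[0,0,10],"jaw":0.088},{"xyz":[0,0,0],"rotation":[0,0,10],"jaw":0.088},{"xyz":[0,0,0],"rotation":[0,0,10],"jaw":0.088},{"xyz":[0,0,0],"rotation":[0,0,10],"jaw":0.088},{"xyz":[0,0,0],"rotation":[0,0,10],"jaw":0.088},{"xyz":[0,0,0],"rotation":[0,0,10],"jaw":0.088},{"xyz":[0,0,0],"rotation":[0,0,0],"jaw":0.088}]'
python3 - <<'E'
from seg import *
grab('wrist','w6.png');T=T_tool(); d=grab('scene','s6.png')
for n in('wrist','scene'):
    img,P=cloud(n)
    m=(P[...,2]>0.012)&(P[...,2]<.022)&(P[...,0]>.38)&(P[...,0]<.62)&(P[...,1]>-.3)&(P[...,1]<-.1)
    k,l,st,c=cv2.connectedComponentsWithStats(m.astype(np.uint8))
    for i in range(1,k):
        if st[i,4]<150: continue
        p=P[l==i]; print(n,c[i].round(),st[i,4],*box(p),'zmed',np.median(p[:,2]).round(4))
E
```

```text
clock: 10.12
eef_pos: [0.4902, -0.2057, 0.109]
orientation: [3.141, 0.001, 0.09]
contact_force: [-0.4, -0.4, -0.2]
opening: 0.0883
wrist [314. 223.] 13369 [ 491.7 -207.6] [170.8  32.3] 5.07 zmed 0.0179
scene [388. 232.] 464 [ 490.  -207.8] [170.2  41.7] 5.91 zmed 0.0173
```

View pics/w6.png

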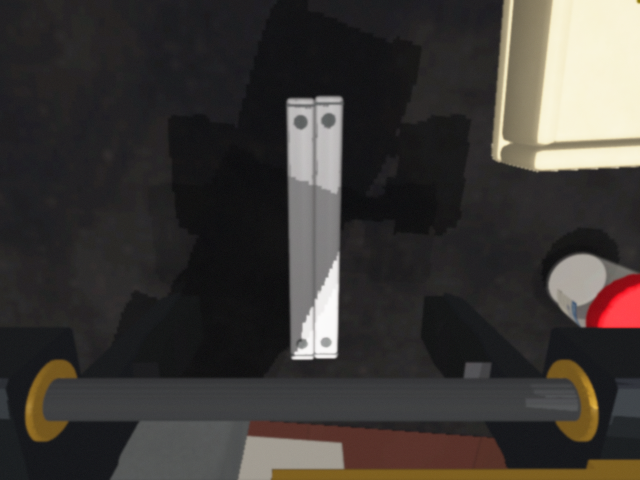

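Wrist view: both bars lie flush as one 170.8 x 32.3 mm block (pixel 314,223), with ends level to about 1 mm. Next I'll part-close the jaws at height to see whether the tips move forward when closing.

```bash
python3 -m inch '[{"xyz":[0.0013,0.002,0.02],"rotation":[0,0,0.1],"jaw":0.05},{"xyz":[0,0,0.02],"rotation":[0,0,0],"jaw":0.05},{"xyz":[0,0,0.01],"rotation":[0,0,0],"jaw":0.05},{"xyz":[0,0,0],"rotation":[0,0,0],"jaw":0.05}]'
python3 - <<'E'
from seg import *
o=get_obs();print(o['opening'],o['contact_force'])
grab('wrist','w7.png');T=T_tool(o)
img,P=cloud('wrist'); Q=(P-T[:3,3])@T[:3,:3]
for s in (-1,1):
    m=np.isfinite(P[...,2])&(np.abs(Q[...,0])<.012)&(s*Q[...,1]>.02)&(s*Q[...,1]<.062)&(P[...,2]>.022)&(Q[...,2]>-.03)
    q=Q[m]; print(m.sum(),q.min(0).round(4),q.max(0).round(4), np.percentile(q[:,2],98))
m=(P[...,2]>0.012)&(P[...,2]<.022)&(P[...,0]>.38)&(P[...,0]<.62)
k,l,st,c=cv2.connectedComponentsWithStats(m.astype(np.uint8)); i=1+st[1:,4].argmax(); print(*box(P[l==i])); print(*box(Q[l==i]),T[:3,3])
E
```

```text
clock: 10.72
eef_pos: [0.4914, -0.2074, 0.0585]
orientation: [-3.141, 0.001, 0.088]
contact_force: [-0.2, 0.3, -0.8]
opening: 0.0507
0.05067701452296036 [-0.18506404  0.32381633 -0.83083699]
1857 [-0.0095 -0.0401 -0.03  ] [ 0.011  -0.0248 -0.005 ] -0.006784067528713901
1845 [-0.0094  0.0254 -0.03  ] [ 0.0112  0.0404 -0.0051] -0.006876874467615923
[ 502.4 -206.7] [148.6  32.2] 5.1
[11.1  0.3] [148.6  32.2] -0.06 [ 0.49139341 -0.20740544  0.05854779]
```

View pics/w7.png

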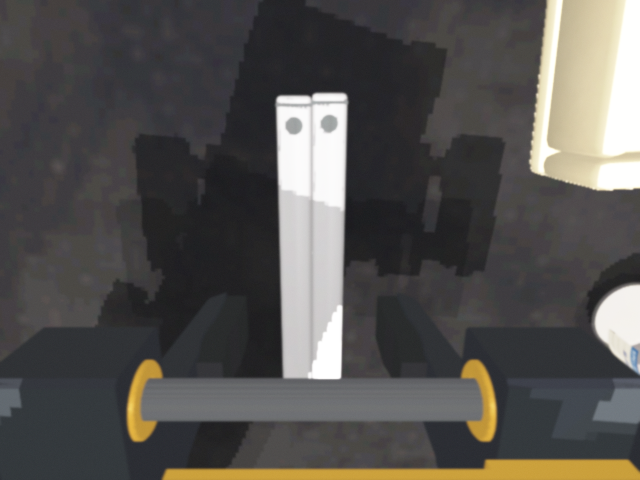

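```bash
python3 -m inch '[{"xyz":[0,0,0.03],"rotation":[0,0,0],"jaw":0.05},{"xyz":[0,0,0.02],"rotation":[0,0,0],"jaw":0.05},{"xyz":[0,0,0.0105],"rotation":[0,0,0],"jaw":0.05},{"xyz":[0,0,0],"rotation":[0,0,0],"jaw":0.028},{"xyz":[0,0,0],"rotation":[0,0,0],"jaw":0.02},{"xyz":[0,0,0],"rotation":[0,0,0],"jaw":0.02},{"xyz":[0,0,0],"rotation":[0,0,0],"jaw":0.02}]' 45
python3 -m inch '[{"xyz":[0,0,-0.01],"rotation":[0,0,0],"jaw":0.02},{"xyz":[0,0,-0.02],"rotation":[0,0,0],"jaw":0.02},{"xyz":[0,0,-0.02],"rotation":[0,0,0],"jaw":0.02},{"xyz":[0,0,0],"rotation":[0,0,0],"jaw":0.02}]'
python3 - <<'E'
from seg import *
grab('wrist','w8.png');grab('scene','s8.png');T=T_tool()
img,P=cloud('wrist'); Q=(P-T[:3,3])@T[:3,:3]
m=(Q[...,2]>-.03)&(Q[...,2]<.02)&(abs(Q[...,1])<.0165)&(abs(Q[...,0])<.12)
print(np.nanmax(Q[m],0),np.nanmin(Q[m],0),np.median(Q[m],0)); q=Q[m]
print(np.polyfit(q[:,0],q[:,2],1))
i=cv2.imread('pics/s8.png')[150:280,330:460]; cv2.imwrite('pics/s8c.png',cv2.resize(i,None,fx=4.5,fy=4.5,interpolation=2))
E
```

```text
clock: 11.65
eef_pos: [0.4925, -0.2077, -0.0007]
orientation: [3.141, -0.001, 0.087]
contact_force: [-0.4, -0.0, 6.3]
opening: 0.0314
clock: 12.15
eef_pos: [0.4927, -0.2079, 0.0499]
orientation: [3.14, -0.002, 0.087]
contact_force: [-0.6, 0.7, -2.4]
opening: 0.0314
[ 0.08599082  0.01649744 -0.00810316] [-0.0641429  -0.01649744 -0.02997304] [ 0.03395995  0.00068951 -0.02014146]
[-0.00040169 -0.02015529]
```

View pics/w8.png

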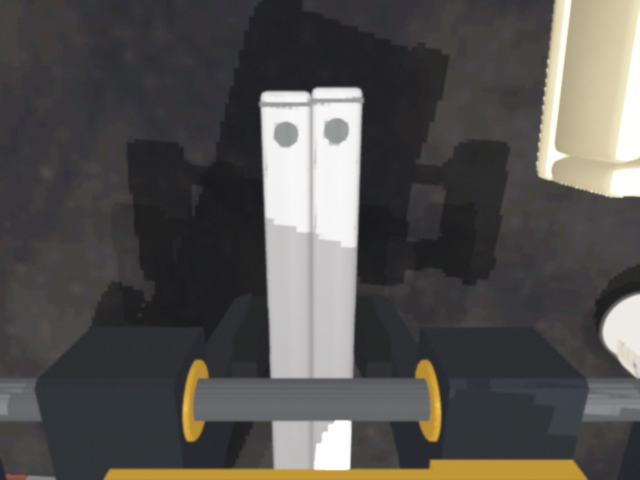

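View pics/s8c.png

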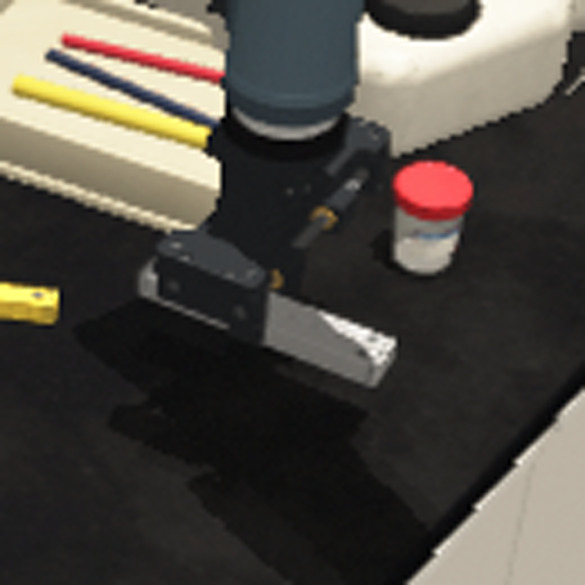

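```bash
python3 -m inch '[{"xyz":[0,0,-0.03],"rotation":[0,0,0],"jaw":0.02},{"xyz":[0,0,-0.05],"rotation":[0,0,0],"jaw":0.02},{"xyz":[0.002,-0.01,-0.03],"rotation":[0,0,0],"jaw":0.02},{"xyz":[0.005,-0.025,0],"rotation":[0,0,0],"jaw":0.02},{"xyz":[0.008,-0.038,0],"rotation":[0,0,0],"jaw":0.02},{"xyz":[0.008,-0.038,0],"rotation":[0,0,0],"jaw":0.02},{"xyz":[0.008,-0.038,0],"rotation":[0,0,0],"jaw":0.02},{"xyz":[0.008,-0.038,0],"rotation":[0,0,0],"jaw":0.02},{"xyz":[0.008,-0.038,0],"rotation":[0,0,0],"jaw":0.02},{"xyz":[0.008,-0.038,0],"rotation":[0,0,0],"jaw":0.02},{"xyz":[0.008,-0.038,0],"rotation":[0,0,0],"jaw":0.02},{"xyz":[0.008,-0.038,0],"rotation":[0,0,0],"jaw":0.02},{"xyz":[0.007,-0.033,0],"rotation":[0,0,0],"jaw":0.02},{"xyz":[0.004,-0.018,0],"rotation":[0,0,0],"jaw":0.02},{"xyz":[0.0003,-0.0077,0],"rotation":[0,0,3.2],"jaw":0.02},{"xyz":[0,0,0],"rotation":[0,0,3.1],"jaw":0.02},{"xyz":[0,0,0],"rotation":[0,0,0],"jaw":0.02}]'
python3 - <<'E'
from seg import *
o=get_obs();print(o['eef_pos'],np.degrees(o['orientation']),o['opening'])
T=T_tool(o);grab('wrist','w9.png');grab('scene','s9.png')
for n in('top','scene','wrist'):
    img,P=cloud(n)
    m=(P[...,2]>0.05)&(P[...,2]<.062)&(P[...,0]>.45)&(P[...,0]<.63)&(P[...,1]>.09)&(P[...,1]<.3)
    k,l,st,c=cv2.connectedComponentsWithStats(m.astype(np.uint8))
    for i in range(1,k):
        if st[i,4]<12: continue
        p=P[l==i]; print(n,c[i].round(),st[i,4],*box(p),p.min(0).round(4),p.max(0).round(4))
E
```

```text
clock: 14.38
eef_pos: [0.539, 0.1948, 0.1578]
orientation: [3.14, 0.001, -0.023]
contact_force: [0.0, -0.1, -2.9]
opening: 0.0313
[0.53898232 0.19481149 0.15778531] [ 1.79925931e+02  7.13161168e-02 -1.33853004e+00] 0.03130315889296974
top [246. 232.] 40 [597.4 236.3] [41.   6.8] -89.17 [0.5942 0.2159 0.0509] [0.6011 0.2569 0.0612]
top [275. 233.] 34 [595.  149.8] [42.3  6.1] 89.39 [0.5918 0.1287 0.0505] [0.598  0.1709 0.0617]
top [243. 269.] 36 [487.2 239.4] [42.1  6. ] -89.85 [0.4842 0.2184 0.0517] [0.4902 0.2604 0.0619]
top [274. 270.] 42 [484.4 152.2] [38.9  6. ] -89.87 [0.4814 0.1328 0.0518] [0.4874 0.1717 0.0617]
scene [278. 277.] 51 [594.7 154. ] [38.6 11.2] -89.0 [0.5892 0.1347 0.0504] [0.6005 0.1734 0.0609]
scene [256. 295.] 66 [598.4 237.8] [43.4 12.8] -88.44 [0.5915 0.2161 0.0501] [0.6044 0.2595 0.0606]
scene [312. 296.] 65 [483.8 153.3] [42.3 12.6] -89.21 [0.4775 0.1322 0.0501] [0.4903 0.1744 0.0611]
scene [289. 317.] 69 [484.7 240.2] [42.  10.1] 89.24 [0.4796 0.2193 0.0503] [0.4899 0.2612 0.0615]
wrist [388. 146.] 779 [596.  146.3] [33.8  8.2] 89.04 [0.5919 0.1294 0.05  ] [0.6002 0.1631 0.0588]
wrist [232. 147.] 833 [598.1 241.1] [36.7  7.8] 88.8 [0.5938 0.2228 0.0523] [0.6022 0.2594 0.059 ]
wrist [400. 309.] 105 [485.4 134. ] [9.7 5.6] 32.32 [0.4805 0.1315 0.0502] [0.4883 0.1388 0.0586]
wrist [221. 310.] 146 [486.6 257. ] [9.  8.5] 86.29 [0.4826 0.2522 0.0501] [0.4908 0.2616 0.0593]
```

View pics/w9.png

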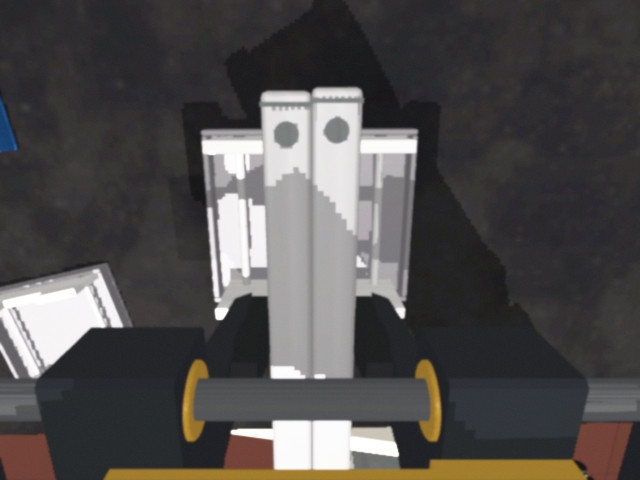

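```bash
python3 -m inch '[{"xyz":[0.0015,-0.0007,0.03],"rotation":[0,0,-0.1],"jaw":0.02},{"xyz":[0,0,0.035],"rotation":[0,0,0],"jaw":0.02},{"xyz":[0,0,0.02],"rotation":[0,0,0],"jaw":0.02},{"xyz":[0,0,0.01],"rotation":[0,0,0],"jaw":0.02},{"xyz":[0,0,0],"rotation":[0,0,0],"jaw":0.02}]'
python3 - <<'E'
from seg import *
o=get_obs();print(o['eef_pos'],np.degrees(o['orientation']),o['contact_force'])
T=T_tool(o);grab('wrist','w10.png');grab('scene','s10.png')
i=cv2.imread('pics/s10.png')[220:350,220:350]; cv2.imwrite('pics/s10c.png',cv2.resize(i,None,fx=4.6,fy=4.6,interpolation=2))
img,P=cloud('wrist')
for lo,hi,nm in((.051,.062,'rack'),(.062,.095,'bars')):
    m=(P[...,2]>lo)&(P[...,2]<hi)&(P[...,0]>.592)&(P[...,0]<.603)&(P[...,1]>.09)&(P[...,1]<.3)
    k,l,st,c=cv2.connectedComponentsWithStats(m.astype(np.uint8))
    for i in range(1,k):
        if st[i,4]>40: p=P[l==i]; print(nm,st[i,4],p.min(0).round(4),p.max(0).round(4))
m=(P[...,2]>.064)&(P[...,2]<.1)&(P[...,0]>.6)
print(np.nanmax(P[m],0),np.median(P[m],0))
E
```

```text
clock: 15.1
eef_pos: [0.5407, 0.1962, 0.0632]
orientation: [3.141, 0.001, -0.021]
contact_force: [0.4, 0.2, -2.6]
opening: 0.0315
[0.54067191 0.19620144 0.06320938] [ 1.79978671e+02  4.38921931e-02 -1.21501650e+00] [ 0.39963033  0.23829199 -2.5506812 ]
rack 2461 [0.592  0.1293 0.051 ] [0.6007 0.1727 0.0589]
rack 2453 [0.5936 0.2163 0.0511] [0.6024 0.2595 0.0591]
bars 3219 [0.592  0.1786 0.0784] [0.603  0.2107 0.0836]
[0.62540131 0.21070112 0.08429122] [0.61288272 0.19412158 0.08156066]
```

View pics/w10.png

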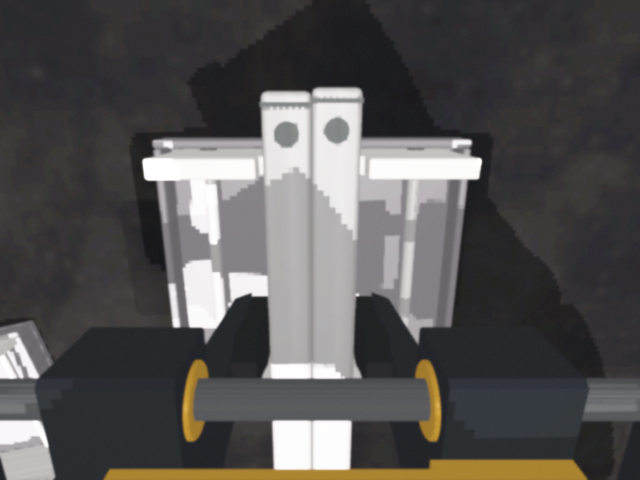

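View pics/s10c.png

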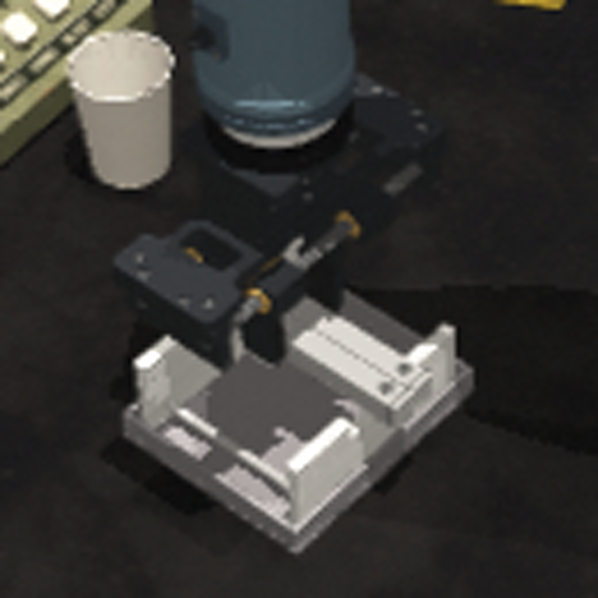

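```bash
python3 -m inch '[{"xyz":[0,0.0003,0.008],"rotation":[0,0,0],"jaw":0.02},{"xyz":[0,0,0.006],"rotation":[0,0,0],"jaw":0.02},{"xyz":[0,0,0.002],"rotation":[0,0,0],"jaw":0.02},{"xyz":[0,0,0],"rotation":[0,0,0],"jaw":0.02}]'
python3 -m inch '[{"xyz":[0,0,0.001],"rotation":[0,0,0],"jaw":0.02},{"xyz":[0,0,0.001],"rotation":[0,0,0],"jaw":0.02}]'
python3 - <<'E'
from seg import *
o=get_obs();print(o['eef_pos'],o['contact_force'])
T=T_tool(o);grab('wrist','w11.png');grab('scene','s11.png')
i=cv2.imread('pics/s11.png')[220:350,220:350]; cv2.imwrite('pics/s11c.png',cv2.resize(i,None,fx=4.6,fy=4.6,interpolation=2))
img,P=cloud('wrist')
m=(P[...,2]>.055)&(P[...,2]<.1)&(P[...,0]>.605)&(abs(P[...,1]-.195)<.014);print(np.nanmax(P[m],0),np.median(P[m],0))
E
```

```text
clock: 15.7
eef_pos: [0.5407, 0.1962, 0.0473]
orientation: [3.141, 0.0, -0.021]
contact_force: [0.3, -0.1, -1.5]
opening: 0.0313
clock: 15.95
eef_pos: [0.5409, 0.1962, 0.0456]
orientation: [-3.142, -0.0, -0.021]
contact_force: [0.4, -0.9, -2.4]
opening: 0.0317
[0.54092734 0.1962277  0.04557106] [ 0.40441569 -0.90962354 -2.40017829]
[0.62563683 0.20898245 0.06658754] [0.61535744 0.19470679 0.06401904]
```

View pics/s11c.png

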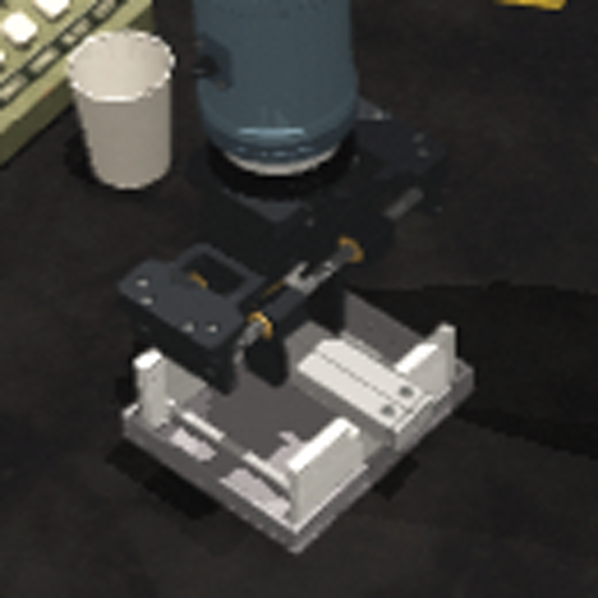

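```bash
python3 -m inch '[{"xyz":[0,0,0.0008],"rotation":[0,0,0],"jaw":0.02},{"xyz":[0,0,0.0007],"rotation":[0,0,0],"jaw":0.02},{"xyz":[0,0,0],"rotation":[0,0,0],"jaw":0.02}]'; python3 -m inch '[{"xyz":[0,0,0.0008],"rotation":[0,0,0],"jaw":0.02},{"xyz":[0,0,0],"rotation":[0,0,0],"jaw":0.02}]'
```

```text
clock: 16.42
eef_pos: [0.5408, 0.1962, 0.0443]
orientation: [3.142, -0.0, -0.021]
contact_force: [-2.6, -0.3, 3.9]
opening: 0.0318
clock: 16.68
eef_pos: [0.5409, 0.1962, 0.0443]
orientation: [3.141, -0.0, -0.021]
contact_force: [-4.3, -1.8, 11.5]
opening: 0.0313
```

Contact is confirmed: the force went from -2.4 to +11.5 N with no further descent. I'll ease off, open slowly and withdraw.

```bash
python3 -m inch '[{"xyz":[0,0,-0.0007],"rotation":[0,0,0],"jaw":0.02},{"xyz":[0,0,0],"rotation":[0,0,0],"jaw":0.033},{"xyz":[0,0,0],"rotation":[0,0,0],"jaw":0.036},{"xyz":[0,0,0],"rotation":[0,0,0],"jaw":0.042},{"xyz":[0,0,0],"rotation":[0,0,0],"jaw":0.05},{"xyz":[0,0,0],"rotation":[0,0,0],"jaw":0.055},{"xyz":[0,0,0],"rotation":[0,0,0],"jaw":0.055}]' 10
python3 - <<'E'
from seg import *
o=get_obs();print(o['eef_pos'],o['contact_force'],o['opening'])
grab('wrist','w12.png')
E
```

```text
clock: 17.55
eef_pos: [0.5408, 0.1962, 0.0439]
orientation: [-3.142, 0.0, -0.021]
contact_force: [0.4, -0.2, 0.3]
opening: 0.0549
[0.54082527 0.19622149 0.04389697] [ 0.41784187 -0.1857037   0.28818875] 0.05494381105615839
```

View pics/w12.png

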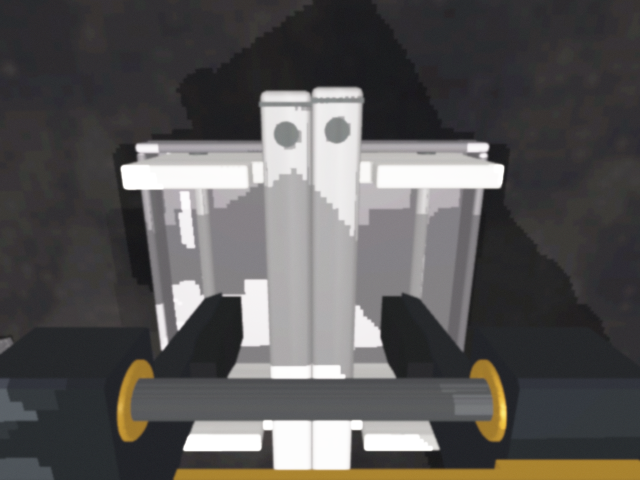

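Released: the bars (pixel 312,250) sit between the notch shoulders of both plates, with the fingers clear. Now rising straight up and moving back towards -x so the cameras can see.

```bash
python3 -m inch '[{"xyz":[0,0,-0.015],"rotation":[0,0,0],"jaw":0.055},{"xyz":[0,0,-0.03],"rotation":[0,0,0],"jaw":0.055},{"xyz":[0,0,-0.05],"rotation":[0,0,0],"jaw":0.055},{"xyz":[0,0,-0.05],"rotation":[0,0,0],"jaw":0.055},{"xyz":[-0.03,0,-0.02],"rotation":[0,0,0],"jaw":0.055},{"xyz":[0,0,0],"rotation":[0,0,0],"jaw":0.055}]'
python3 - <<'E'
from seg import *
grab('wrist','w13.png');grab('scene','s13.png');grab('top','t13.png')
i=cv2.imread('pics/s13.png')[130:350,200:460]; cv2.imwrite('pics/s13c.png',cv2.resize(i,None,fx=2.6,fy=2.6,interpolation=2))
for n in ('wrist','scene'):
    img,P=cloud(n)
    m=(P[...,2]>.0605)&(P[...,2]<.07)&(P[...,0]>.42)&(P[...,0]<.66)&(P[...,1]>.17)&(P[...,1]<.22)
    p=P[m];print(n,m.sum(),*box(p),np.median(p[:,2]),p.min(0),p.max(0)); q=p-p.mean(0); print(np.linalg.lstsq(np.c_[q[:,:2],np.ones(len(q))],q[:,2],rcond=None)[0])
    for b in((.585,.61),(.475,.495)):
        m=(P[...,2]>.051)&(P[...,2]<.0595)&(P[...,0]>b[0])&(P[...,0]<b[1])&(P[...,1]>.12)&(P[...,1]<.27)
        y=P[m][:,1]; print(b,y.min().round(4),y[y<.195].max().round(4),y[y>.195].min().round(4),y.max().round(4),P[m][:,0].min().round(4),P[m][:,0].max().round(4))
for n in('top','scene'):
    img,P=cloud(n)
    for nm,(x,y,z) in dict(cup=(.473,-.39,.06),tum=(.737,.106,.04),bot=(.741,-.005,.05)).items():
        m=(abs(P[...,0]-x)<.06)&(abs(P[...,1]-y)<.05)&(P[...,2]>.02)&(P[...,2]<.1); 
        if m.sum(): print(n,nm,m.sum(),*box(P[m]))
E
```

```text
clock: 18.35
eef_pos: [0.5105, 0.1977, 0.2116]
orientation: [-3.14, -0.003, -0.02]
contact_force: [1.5, 0.7, -0.2]
opening: 0.0549
wrist 9812 [540.2 195.8] [170.1  32. ] -1.09 0.06287009726176357 [0.45547476 0.17851428 0.06050845] [0.62513865 0.21329993 0.0659725 ]
[-7.35256890e-04 -6.87934217e-04 -4.31423753e-17]
(0.585, 0.61) 0.1295 0.1949 0.2163 0.2594 0.5867 0.6055
(0.475, 0.495) 0.1317 0.1746 0.2186 0.2613 0.4801 0.4905
scene 604 [539.1 199. ] [172.3  42.1] -0.75 0.06340885620912595 [0.4530215  0.17692106 0.0605085 ] [0.62509188 0.219332   0.06973361]
[-3.25796323e-03  1.02208330e-02 -3.92738780e-17]
(0.585, 0.61) 0.1302 0.1923 0.2036 0.259 0.5858 0.6098
(0.475, 0.495) 0.1276 0.1939 0.2051 0.2614 0.4762 0.4944
top cup 275 [ 486.6 -409.8] [97.2 51.1] -58.71
top tum 207 [756.8 105.3] [61.8 61. ] -13.3
top bot 103 [747.9  -7.6] [28.4 25.2] 82.95
scene cup 320 [ 485.4 -409.1] [103.5  49.8] -54.92
scene tum 415 [760.4 105.7] [71.5 53.4] -44.88
```

View pics/w13.png

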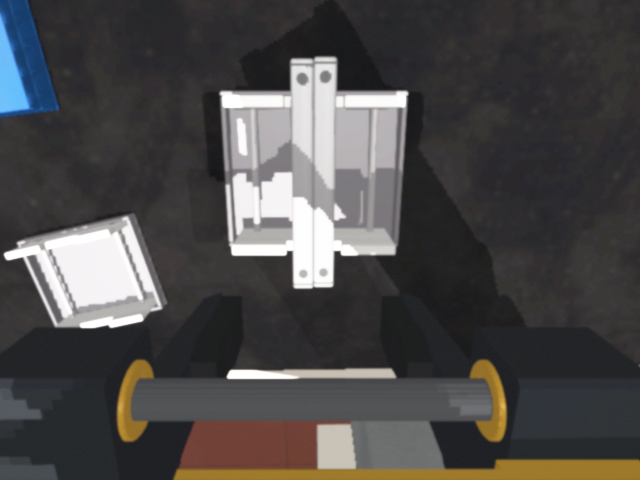

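View pics/s13c.png

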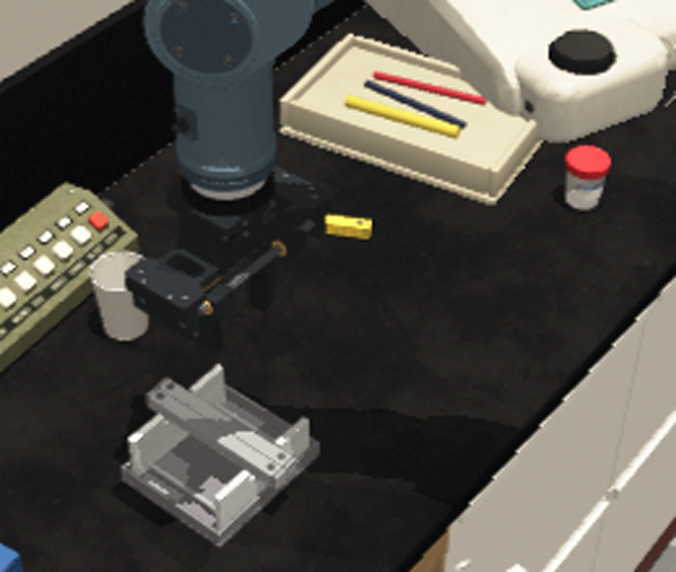

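```bash
python3 -m inch '[{"xyz":[0,0,0],"rotation":[0,0,0],"jaw":0.055},{"xyz":[0,0,0],"rotation":[0,0,0],"jaw":0.055},{"xyz":[0,0,0],"rotation":[0,0,0],"jaw":0.055}]'; python3 -c "
from station import *
print(finish_job())"
```

```text
clock: 18.88
eef_pos: [0.5108, 0.1967, 0.2084]
orientation: [3.141, 0.001, -0.021]
contact_force: [-0.2, 0.3, 0.9]
opening: 0.0547
the job is handed in; nothing more can be done
None
```

Both bars now lie side by side in the larger rack's notches, and the job is handed in at 18.9 s of the 51 s allowed. I pushed bar b against bar a with both fingers, then lifted the pair in one 45 N grasp. I lowered it until the rack took the load (about 11 N), let go and moved away.

**Final checks:**
- **Placement:** The pair measures 170 x 32 mm and lies level. Its top is at 62.9 mm, against 63 mm expected when fully seated.
- **Centring:** It sits about 1 mm off the rack centre along its length, so the two ends stick out equally to within about 2–3 mm. The bars' own ends differ by about 1 mm.
- **Bystanders:** The arm never went near the cup, tumbler or bottle. They look unmoved in the last scene picture, though the gripper and arm hid the bottle there. My last position readings for them also caught neighbouring objects, so they don't confirm it to the millimetre.

**Disagreements:**
- **Fingertip position:** The fingertips end about 6 mm behind the reported TCP, not 19 mm ahead as stated. My first push therefore passed over bar b without touching it. I measured the offset with the wrist camera and used the measured height from then on.
- **Last scene-camera reading:** It put the pair about 3 mm further to +y and 42 mm wide, probably because it sees the bars' sides at an angle. I relied on the wrist camera.

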